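Mesh a gear on a splined shaft and hold it down for the retaining ring

TASK

Fit the gear with the splined bore on the splined shaft in the assembly fixture, hub upwards: turn it until the splines mesh and slide it down. Press it fully home, so that the wave spring under it is flat and the ring groove above the hub comes clear, and finish with the gripper still on the gear, holding it pressed down for a fitter to put the retaining ring in. Leave the plain-bored gear and the other things on the bench where they are.

Things in the scene. Friction and masses are not known exactly. Their poses are not given: they have to be found in the camera images.
- gear: The gear to fit, plain steel, about 0.62 kg (0.5 to 0.75), lying hub upwards: wheel 84 mm over its teeth and 12 mm thick, hub 50 mm in diameter rising to 44 mm (32 mm of hub is free to grip above the wheel). Splined bore right through: six straight grooves 60 degrees apart. Origin: on the axis at the underside; z up out of the hub; x axis through the middle of one groove.
- hub_top (a point): Centre of the top of that gear's hub, 44 mm above its underside. The bore seen there: 30 mm across the lands, 38 mm across the grooves, each groove 8.6 mm wide.
- shaft: Steel shaft clamped upright in the fixture; it neither turns nor moves. Origin: on its axis at bench level, z up; x axis through the middle of one spline tooth. Heights above the bench: helical pinion (62 mm diameter) 56 to 84 mm, shoulder (50 mm) to 92 mm, spline teeth to 139 mm, ring groove to 142 mm, round pilot end 27 mm in diameter to 154 mm. Gear fully home: its underside at 95 mm.
- spline_end (a point): On the shaft's axis at the upper ends of its spline teeth, 139 mm above the bench. Six teeth 60 degrees apart, 7 mm wide, 36 mm across the tips, 28 mm across the roots, ends chamfered. The gear rests on them until its x axis is turned from the shaft's by a multiple of 60 degrees, within about 3 degrees; in mesh it has about 1 mm of play sideways.
- shaft_tip (a point): Centre of the top of the shaft's pilot end, 154 mm above the bench; the last 4 mm are coned.
- wave_spring (a joint): Compression, in m, of the wave spring (49 mm ring round the splines, on the shoulder): 0 free, its top 100 mm above the bench; 0.005 flat on its stop, top at 95 mm. It pushes up with 8 N from the start and 16 N when flat, so the gear's weight alone does not compress it and it lifts the gear when that is let go.
- fixture: Black octagonal plate 200 x 200 x 18 mm fixed to the bench, with a nest 96 mm in diameter, 40 mm high, holding a bearing (to 48 mm) and the shaft in the middle. Two bright handles, bars 116 mm long parallel to its x axis, 82 mm to either side of the centre, stand up to 59 mm above the bench. Origin: centre of the underside, z up.
- idler: Bystander: a gear of the same outside sizes but with a plain round bore 30 mm in diameter, no grooves. Origin on its axis at its underside. It and the gear to fit may lie in either of two places.
- bearing: Bystander: loose ball bearing lying flat, 72 mm outside, 35 mm bore, 17 mm high. Origin: centre of its underside.
- driver: Bystander: bearing driver standing on the bench, steel cone 42 mm in diameter with a black cap, 74 mm tall. Origin: centre of its underside.
- pliers: Bystander: pliers with blue handles lying flat, about 215 mm long, 65 mm wide, 15 mm high. Origin on the bench beside the pivot; jaws towards its +x, handles towards its -x.
Not all that is in view belongs to the job. What is shaped like the gear but pink or turquoise is not meant.

How it is judged:
By the outcome, as a careful person would: the job done as asked, in the order asked, and still so for the second after the job is handed in, while the arm keeps its last pose, push and grip.
It also fails if it takes over 51 s, if anything falls off the work surface, if the arm or the gripper's body presses on something with over 40 N, if the wrist force passes 120 N, or if a joint passes its speed limit or range.

ROBOT

A 6-joint arm with a two-finger parallel gripper is mounted at the origin on the work surface. World frame = base frame: x ahead of the robot, y to its left, z up, the work surface at z = 0. Lengths are in m, angles in degrees, forces in N, time in s.
With the tool pointing down it reaches from about 0.3 to 0.75 m from the base axis. Payload 8.5 kg.
Tool frame: the origin (TCP) lies midway between the tips of the shut fingers; the grasp point (between the pads) lies 19 mm behind it (env.grip_depth is the distance from the TCP to the grasp point, in m); y points along the fingers, x is the direction in which the jaws open and shut, and the axes are right-handed (so a half turn about y gives the same grasp; the last joint's range is limited). The gripper opens to 85 mm and grips with 20 to 120 N. Pads are 22 mm wide; open, the fingers measure 114 mm over their backs; the gripper's body (76 mm by 85 mm) begins 54 mm behind the grasp point. The pads swing forward as they close: fully open they stand 13 mm farther back than shut.
Start: joints at [61.175, 21.807, 74.336, -0, 83.858, -12.336], TCP at [0.156, 0.527, 0.231] pointing down, gripper open.
Joint ranges: [-178.18, 178.18], [-50.72, 133.34], [12.68, 142.11], [-81.47, 261.47], [9.98, 163.14], [-165.26, 165.26]. Speed limits (degrees/s): [136.94, 136.94, 180, 180, 180, 180].

INTERFACE

Orientations are given as a 3x3 rotation matrix whose columns are the frame's x, y, z axes.
In Python, from rig import env gives the robot as it stands.
- The arm moves only by the shell command python3 -m inch 'ROWS' [FORCE]. ROWS is JSON, a list that holds one entry, the list of rows, each a list of 7 numbers: the gripper command: -1 is shut, 1 is fully open, values between are in proportion, then the shift along the world's x, y, z in cm, then the turn, a rotation vector about the world's x, y, z in degrees. In form: [[[grip, dx, dy, dz, rx, ry, rz], ...]]. A call has 1 to 20 rows; each row is the pose to reach, as a shift and turn from the pose commanded when the call began; what a row does not reach only later rows make up. A row lasts 1/8 s, in which the tool goes at most 62.5 mm and 10.7 degrees, less where a joint would pass 70% of its speed; a pose out of reach is approached as far as the arm can. A call with a gripper value outside its range is refused whole. The fingers move at their own pace and stop on an object; FORCE is the grip in N (left out, the last holds). Time passes only in rows, so rows that repeat a pose let the fingers close. It gives the time, the measured TCP pose, the force and the opening at its end, in the units of the state.
- env.observe(): the state, without advancing time (a new reading comes with each control period).
- env.get_image(name): name is "scene" or "top" or "wrist"; returns a dict with "frame" (400x640x3 uint8, red, green, blue), "mtx" (3x3 intrinsics, pixels), "distortion" ([k1, k2, p1, p2, k3] as OpenCV has them; the pictures are not rectified), "rvec" (rotation vector, rad) and "tvec" (3), from world to camera coordinates, as OpenCV has them. Camera axes: x right, y down, z forward; pixel columns grow to the right and rows downward; lengths in m; the calibration is good to about 2 mm. A picture is of the moment at which its call begins. There is no depth.
- env.close_job(): hands the job in, once; it reports no verdict.
The state is a dict: "time_s": time; "q": joint angles; "qvel": joint speeds; "joint_efforts": joint torques, N m; "position": TCP position; "tool_rot": TCP orientation; "ft_force": force on the tool from outside, world axes, zero at the start; "wrist_torque": the same for the moment, N m; "grip_width": finger opening in m.
Only numpy, scipy, OpenCV 4.12 (cv2) and the standard library are available. Lean on these libraries where they do the work, as an engineer would, in place of code of your own. Each camera call takes 0.05 s, during which the arm holds its last target.

## Working session

There is one attempt and no reset: what is moved stays moved. The work goes in short steps, Python scripts to look and compute and a shell command to move; the robot and the scene stay as the last step left them, time stands still between calls to the robot, and variables do not carry over. Pictures are saved under pics/ and viewed, and the job is handed in when it is done.

```bash
ls; mkdir -p pics
python3 - <<'E'
from rig import env
import cv2
for n in ["scene","top","wrist"]:
    d=env.get_image(n); cv2.imwrite(f"pics/{n}0.png",d["frame"][:,:,::-1])
    import numpy as np
    R=cv2.Rodrigues(np.array(d["rvec"],float))[0]; print(n,(-R.T@np.array(d["tvec"]).reshape(3)).round(3),d["mtx"][0][0],d["distortion"])
s=env.observe();print(s["time_s"],s["position"],s["tool_rot"],s["ft_force"],s["grip_width"],env.grip_depth)
E
```

```text
pics
scene [1.168 0.53  1.093] 493.58123762438385 [-0.04419987  0.          0.          0.          0.        ]
top [0.449 0.111 1.25 ] 487.1109145207124 [-0.01018963  0.          0.          0.          0.        ]
wrist [0.082 0.55  0.374] 312.5145457424575 [-0.02451506  0.          0.          0.          0.        ]
0.15 [0.15601517 0.52719826 0.23086013] [[ 2.83840622e-01 -5.23012250e-04 -9.58871330e-01]
 [ 9.58870906e-01 -9.32408873e-04  2.83841005e-01]
 [-1.04251246e-03 -9.99999429e-01  2.36845716e-04]] [-1.17517701  0.02474323 -0.05085994] 0.0853658112467188 0.0187
```

View pics/top0.png

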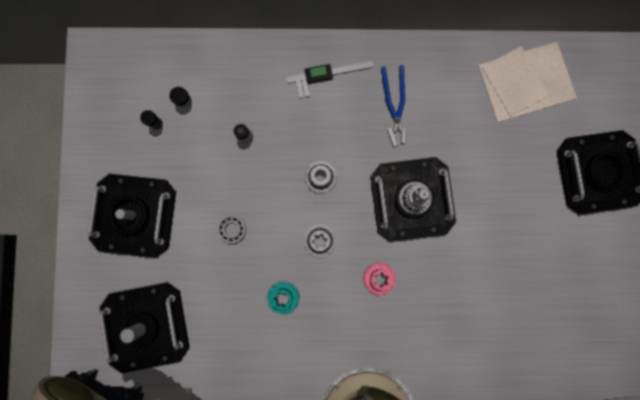

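View pics/scene0.png

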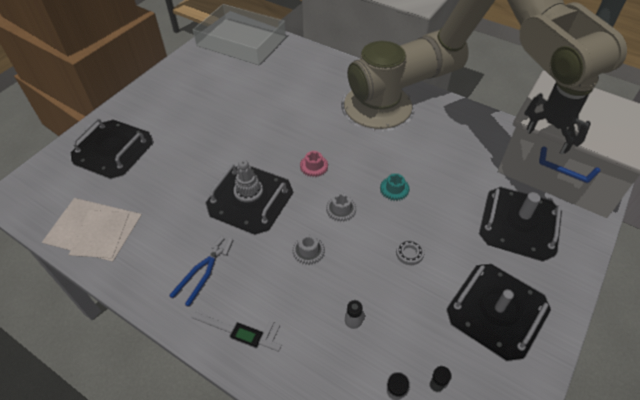

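View pics/wrist0.png

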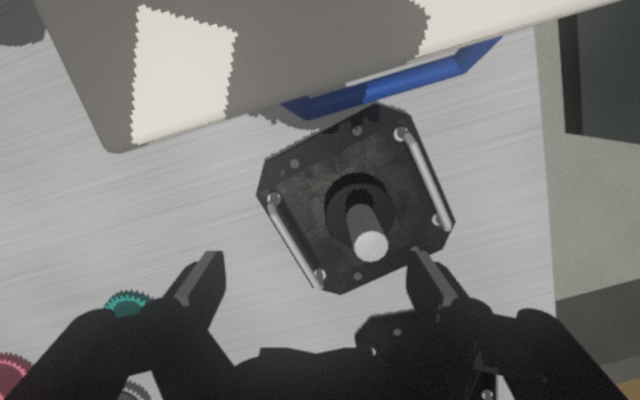

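```bash
cat > h.py <<'E'
import numpy as np, cv2
from rig import env
def cam(n):
    d=env.get_image(n); 
    d["R"]=cv2.Rodrigues(np.array(d["rvec"],float))[0]; d["t"]=np.array(d["tvec"],float).reshape(3)
    d["K"]=np.array(d["mtx"],float); d["D"]=np.array(d["distortion"],float); return d
def onplane(d,uv,z):
    p=cv2.undistortPoints(np.array(uv,float).reshape(-1,1,2),d["K"],d["D"]).reshape(-1,2)
    r=np.c_[p,np.ones(len(p))]@d["R"]; c=-d["R"].T@d["t"]
    return c+r*((z-c[2])/r[:,2])[:,None]
def proj(d,P):
    return cv2.projectPoints(np.array(P,float).reshape(-1,3),np.array(d["rvec"],float),np.array(d["tvec"],float),d["K"],d["D"])[0].reshape(-1,2)
def ray(d,uv):
    p=cv2.undistortPoints(np.array(uv,float).reshape(-1,1,2),d["K"],d["D"]).reshape(2)
    r=np.r_[p,1]@d["R"]; return -d["R"].T@d["t"], r/np.linalg.norm(r)
E
python3 - <<'E'
from h import *
d=cam("top"); f=d["frame"][:,:,::-1]
a=cv2.resize(f[215:265,280:360],None,fx=5,fy=5,interpolation=cv2.INTER_CUBIC)
b=cv2.resize(f[155:205,280:360],None,fx=5,fy=5,interpolation=cv2.INTER_CUBIC)
c=cv2.resize(f[150:250,365:465],None,fx=4,fy=4,interpolation=cv2.INTER_CUBIC)[:500]
o=np.zeros((500,800,3),np.uint8);o[:250,:400]=a;o[250:,:400]=b;o[:400,400:]=c
cv2.imwrite("pics/crop1.png",o)
print("gear",onplane(d,[(320,239)],.044),onplane(d,[(424,197)],.154))
E
```

```text
gear [[0.44300025 0.12140161 0.044     ]] [[ 0.5398021  -0.11375614  0.154     ]]
```

View pics/crop1.png

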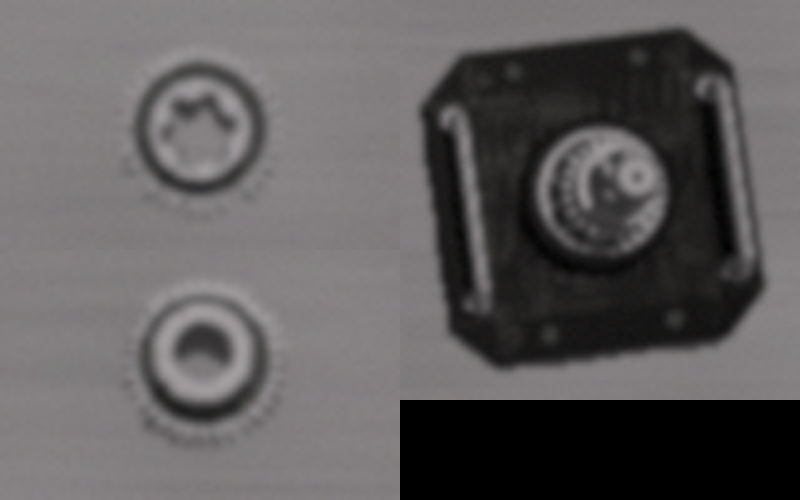

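Run:
```python
from h import *
d=cam("wrist"); s=env.observe(); p=np.array(s["position"]);Rt=np.array(s["tool_rot"])
c,r=ray(d,(320,200)); print("axis",r,"cam off",c-p, "at z.04 off", onplane(d,[(320,200),(320,120)],.044)-p)
```

```text
axis [ 0.30611753 -0.0765467  -0.9489113 ] cam off [-0.0738141   0.02257231  0.14295955] at z.04 off [[ 0.03264884 -0.00404945 -0.18705712]
 [-0.05074355  0.02032117 -0.18705712]]
```

```bash
python3 -m inch '[[[1,5,-7.4,0,0,0,0],[1,9,-13.3,0,0,0,0],[1,12,-17.8,0,0,0,0],[1,15,-22.2,0,0,0,0],[1,18,-26.7,0,0,0,0],[1,21,-31,0,0,0,0],[1,24,-35.5,0,0,0,0],[1,27,-40,0,0,0,0],[1,30,-44.4,0,0,0,0],[1,33,-48.8,0,0,0,0],[1,36,-53.2,0,0,0,0],[1,39,-57.7,0,0,0,0],[1,42,-62,0,0,0,0],[1,43.5,-64.5,0,0,0,0],[1,44.4,-65.6,0,0,0,0],[1,44.4,-65.6,0,0,0,0],[1,44.4,-65.6,0,0,0,0]]]'
python3 - <<'E'
from h import *
d=cam("wrist"); cv2.imwrite("pics/shaft1.png",d["frame"][:,:,::-1]); np.savez("shaft1.npz",**{k:v for k,v in d.items()})
s=env.observe();print(s["time_s"],s["position"],s["q"])
print(proj(d,[[.54,-.114,.154],[.54,-.114,.139]]))
E
```

```text
time_s: 2.38
position: [0.5997, -0.1275, 0.2316]
tool_rot: [[0.283, -0.0, -0.959], [0.959, 0.0, 0.283], [0.0, -1.0, 0.0]]
ft_force: [0.7, -0.4, 0.4]
grip_width: 0.0849
2.425 [ 0.59973507 -0.12749444  0.2316996 ] [-2.30530881e+01  2.82639468e+01  6.35355346e+01  7.46543199e-03
  8.81919154e+01 -9.66316553e+01]
[[308.84317602 121.28268894]
 [309.25191327 119.76346275]]
```

View pics/shaft1.png

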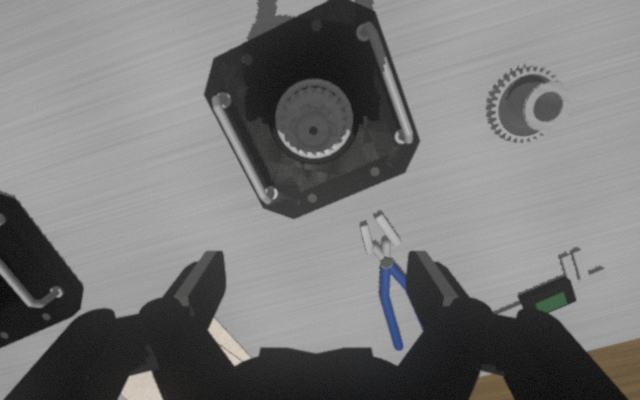

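Run:
```python
from h import *
f=cv2.imread("pics/shaft1.png")[70:170,262:366]
g=cv2.cvtColor(f,cv2.COLOR_BGR2GRAY); g=cv2.resize(g,None,fx=6,fy=6,interpolation=cv2.INTER_CUBIC)
g=np.clip((g.astype(float)-25)*2.6,0,255).astype(np.uint8)
cv2.imwrite("pics/shaft1c.png",g[:600])
```

```text
(no output)
```

View pics/shaft1c.png

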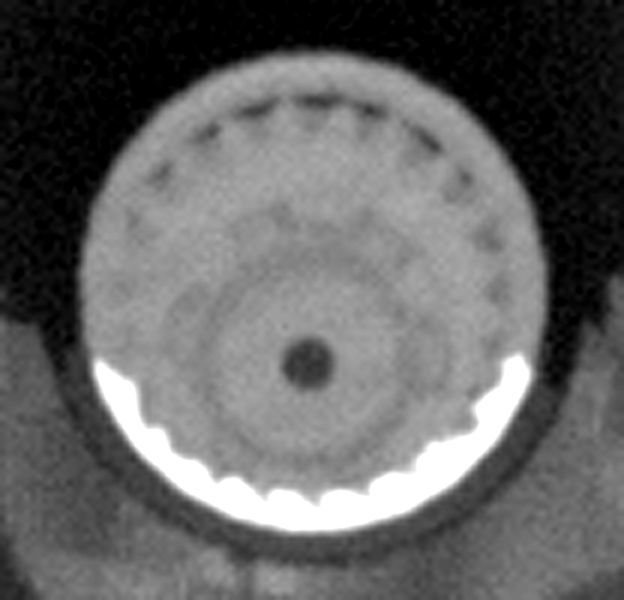

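```bash
python3 - <<'E'
from h import *
d=dict(np.load("shaft1.npz")); print(onplane(d,[(313.3,130.5)],.154), )
E
python3 -m inch '[[[1,0.6,-0.4,-3,0,0,0],[1,1.2,-0.8,-6,0,0,0],[1,1.2,-0.8,-6,0,0,0],[1,1.2,-0.8,-6,0,0,0]]]'
python3 - <<'E'
from h import *
F=[]
for i in range(8):
    d=cam("wrist");F.append(d["frame"].astype(float))
m=np.mean(F,0); d["frame"]=m; np.savez("shaft2.npz",**d)
uv=proj(d,[.536,-.116,.154])[0]; print(uv, env.observe()["position"])
x,y=map(int,uv); g=m.mean(2)[max(0,y-50):y+50,x-65:x+65]
g=cv2.resize(g,None,fx=6,fy=6,interpolation=cv2.INTER_CUBIC)
print(max(0,y-50),x-65)
cv2.imwrite("pics/shaft2c.png",np.clip((g-55)*3.2,0,255).astype(np.uint8))
E
```

```text
[[ 0.54688601 -0.11284296  0.154     ]]
time_s: 2.92
position: [0.6123, -0.1362, 0.1729]
tool_rot: [[0.283, 0.002, -0.959], [0.959, -0.001, 0.283], [-0.0, -1.0, -0.002]]
ft_force: [-0.5, 0.2, 0.4]
grip_width: 0.0849
[310.45718336  93.31762965] [ 0.61214056 -0.13661526  0.17168125]
43 245
```

View pics/shaft2c.png

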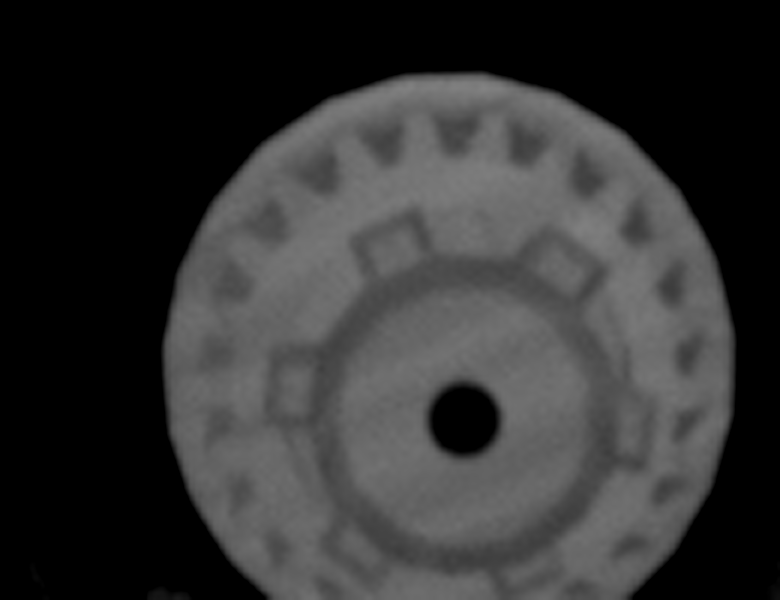

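Run:
```python
from h import *
d=dict(np.load("shaft2.npz"))
f=lambda p:(245+(np.array(p)[:,0]+.5)/6-.5)
def px(p): p=np.array(p,float); return np.c_[245+(p[:,0]+.5)/6-.5,43+(p[:,1]+.5)/6-.5]
T=[(385,223),(576,249),(271,384),(650,434),(347,570),(540,585)]
P=onplane(d,px(T),.138)[:,:2]; tip=onplane(d,px([(464,418)]),.154)[0,:2]
c=(P[2]+P[3])/2; print("tip",tip,"CD mid",c,(P[0]+P[5])/2,(P[1]+P[4])/2)
A=np.c_[2*P,np.ones(6)]; s=np.linalg.lstsq(A,(P**2).sum(1),rcond=None)[0]; print("fit",s[:2],np.sqrt(s[2]+s[:2]@s[:2]))
for c in (s[:2],tip): print((np.degrees(np.arctan2(*(P-c).T[::-1]))%60).round(1))
```

```text
tip [ 0.54626682 -0.11312693] CD mid [ 0.54622809 -0.11305128] [ 0.54629507 -0.1127508 ] [ 0.54652312 -0.11336945]
fit [ 0.54647411 -0.11327762] 0.017545661409252795
[5.8 7.4 5.1 7.2 7.3 9.4]
[6.4 7.2 6.  6.4 7.5 8.8]
```

```bash
python3 -m inch '[[[1,0,0.5,4,0,0,0],[1,-1,3,6,0,0,0],[1,-3,8,6,0,0,0],[1,-5,13,6,0,0,0],[1,-7,18,3,0,0,0],[1,-8.7,22,-2,0,0,0],[1,-9.5,23.5,-6,0,0,0],[1,-9.5,23.5,-6,0,0,0],[1,-9.5,23.5,-6,0,0,0],[1,-9.5,23.5,-6,0,0,0]]]'
python3 - <<'E'
from h import *
F=[]
for i in range(4):
    d=cam("wrist");F.append(d["frame"].astype(float))
m=np.mean(F,0); d["frame"]=m; np.savez("gear1.npz",**d)
uv=proj(d,[.443,.1214,.044])[0]; print(uv, env.observe()["position"])
x,y=map(int,uv); y0=max(0,y-50)
g=m.mean(2)[y0:y0+100,x-65:x+65]
g=cv2.resize(g,None,fx=6,fy=6,interpolation=cv2.INTER_CUBIC)
print(y0,x-65); cv2.imwrite("pics/gear1.png",m[:,:,::-1])
cv2.imwrite("pics/gear1c.png",np.clip((g-20)*1.3,0,255).astype(np.uint8))
E
```

```text
time_s: 4.58
position: [0.5185, 0.0975, 0.113]
tool_rot: [[0.285, 0.003, -0.959], [0.959, -0.0, 0.285], [0.001, -1.0, -0.003]]
ft_force: [1.2, -0.1, -0.7]
grip_width: 0.0855
[316.53981277  94.83237361] [0.51756039 0.09794956 0.11200408]
44 251[ WARN:0@5.352] global loadsave.cpp:1063 imwrite_ Unsupported depth image for selected encoder is fallbacked to CV_8U.
```

View pics/gear1c.png

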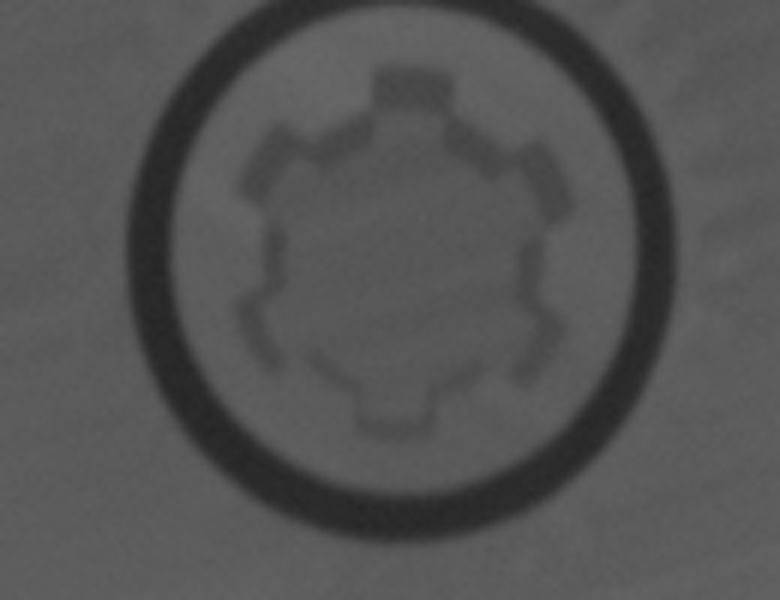

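View pics/gear1.png

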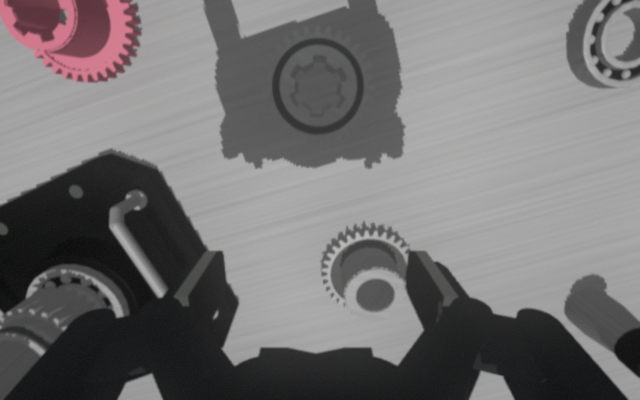

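Run:
```python
from h import *
d=dict(np.load("gear1.npz"))
def px(p): p=np.array(p,float); return np.c_[251+(p[:,0]+.5)/6-.5,44+(p[:,1]+.5)/6-.5]
T=[(416,66),(558,178),(258,155),(255,338),(395,436),(548,357)]
P=onplane(d,px(T),.044)[:,:2]
A=np.c_[2*P,np.ones(6)]; s=np.linalg.lstsq(A,(P**2).sum(1),rcond=None)[0]; print("fit",s[:2],np.sqrt(s[2]+s[:2]@s[:2]))
print((np.degrees(np.arctan2(*(P-s[:2]).T[::-1]))%60).round(1))
# hub ring
g=d["frame"].mean(2); m=((g<50)*255).astype(np.uint8); m=cv2.morphologyEx(m,cv2.MORPH_CLOSE,np.ones((3,3)))
cs,h=cv2.findContours(m,cv2.RETR_CCOMP,cv2.CHAIN_APPROX_NONE)
for i,c in enumerate(cs):
    if len(c)>100:
        e=cv2.fitEllipse(c)
        if abs(e[0][0]-318)<15 and abs(e[0][1]-87)<15: print(e,h[0,i,3], onplane(d,[e[0]],.044))
```

```text
fit [0.43827844 0.12379388] 0.018484715756788922
[40.  39.4 40.1 40.8 40.3 39.8]
```

```bash
python3 -m inch '[[[1,-3,1,0,0,0,0],[1,-6,2,0,0,0,0],[1,-7.9,2.6,-2,0,0,0],[1,-7.9,2.6,-5,0,0,0],[1,-7.9,2.6,-5,0,0,0],[1,-7.9,2.6,-5,0,0,0]]]'
python3 - <<'E'
from rig import env
import cv2
s=env.observe();print(s["time_s"],s["position"],s["ft_force"])
E
```

```text
time_s: 5.52
position: [0.4389, 0.1242, 0.0622]
tool_rot: [[0.284, 0.001, -0.959], [0.959, 0.0, 0.284], [0.0, -1.0, -0.001]]
ft_force: [0.3, -0.6, 0.3]
grip_width: 0.0855
5.525 [0.43890615 0.12424226 0.06221365] [ 0.26170003 -0.62952425  0.31013484]
```

```bash
python3 -m inch '[[[1,-0.05,-0.05,-2.5,0,0,0],[1,-0.05,-0.05,-4.5,0,0,0],[1,-0.05,-0.05,-4.9,0,0,0],[1,-0.05,-0.05,-4.9,0,0,0],[-1,-0.05,-0.05,-4.9,0,0,0],[-1,-0.05,-0.05,-4.9,0,0,0],[-1,-0.05,-0.05,-4.9,0,0,0],[-1,-0.05,-0.05,-4.9,0,0,0],[-1,-0.05,-0.05,-4.9,0,0,0],[-1,-0.05,-0.05,-4.9,0,0,0],[-1,-0.05,-0.05,-4.9,0,0,0]]]' 100
python3 - <<'E'
from h import *
d=cam("wrist"); cv2.imwrite("pics/grip1.png",d["frame"][:,:,::-1])
s=env.observe();print(s["time_s"],s["position"],s["ft_force"])
E
```

```text
time_s: 6.9
position: [0.4379, 0.1239, 0.0134]
tool_rot: [[0.284, 0.001, -0.959], [0.959, -0.0, 0.284], [0.0, -1.0, -0.001]]
ft_force: [-2.2, -1.4, 12.3]
grip_width: 0.0479
6.95 [0.43787325 0.12385184 0.01338893] [-3.2694018  -0.74668637 12.5333693 ]
```

View pics/grip1.png

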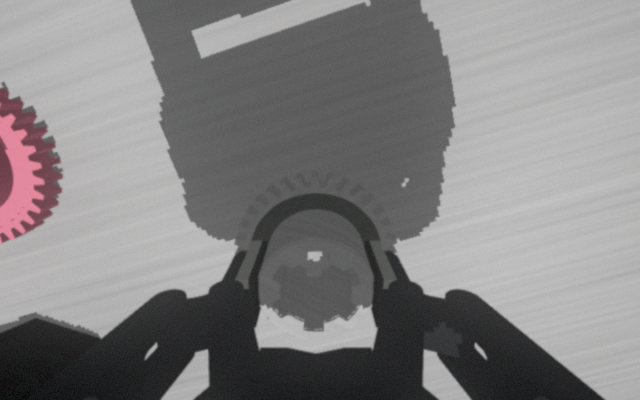

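```bash
python3 -m inch '[[[-1,0,0,2,0,0,0],[-1,0,0,6,0,0,0],[-1,0,0,11,0,0,0],[-1,0,0,15,0,0,0],[-1,0.5,-1,18,0,0,0],[-1,1.5,-3.5,19.2,0,0,2],[-1,3,-6.6,19.2,0,0,6],[-1,4.5,-10,19.2,0,0,10],[-1,6.2,-13.6,19.2,0,0,15],[-1,7.8,-17,19.2,0,0,20],[-1,9.2,-20.2,19.2,0,0,24],[-1,10.3,-22.5,19.2,0,0,26.6],[-1,10.8,-23.7,19.2,0,0,26.6],[-1,10.8,-23.7,19.2,0,0,26.6],[-1,10.8,-23.7,19.2,0,0,26.6],[-1,10.8,-23.7,19.2,0,0,26.6]]]'
python3 - <<'E'
from h import *
d=cam("wrist"); cv2.imwrite("pics/held1.png",d["frame"][:,:,::-1])
t=cam("scene"); f=t["frame"][:,:,::-1]; uv=proj(t,[.546,-.113,.15])[0].astype(int); print(uv)
c=f[max(0,uv[1]-60):uv[1]+60,max(0,uv[0]-80):uv[0]+80]; cv2.imwrite("pics/held1s.png",cv2.resize(c,None,fx=5,fy=5,interpolation=cv2.INTER_CUBIC)[:600,:800])
s=env.observe();print(s["time_s"],s["position"],s["ft_force"],np.degrees(np.arctan2(s["tool_rot"][1][0],s["tool_rot"][0][0])),s["q"])
E
```

```text
time_s: 8.95
position: [0.5453, -0.1123, 0.2045]
tool_rot: [[-0.176, -0.0, -0.984], [0.984, 0.0, -0.176], [0.0, -1.0, 0.0]]
ft_force: [-0.1, 0.7, -6.5]
grip_width: 0.048
[243 163]
9.05 [ 0.54546958 -0.11256623  0.20447979] [-0.54415293  0.21292113 -5.81002297] 100.14227194820795 [-2.38399319e+01  2.36748319e+01  7.59177263e+01  1.71156925e-03
  8.04017983e+01 -1.23982489e+02]
```

View pics/held1.png

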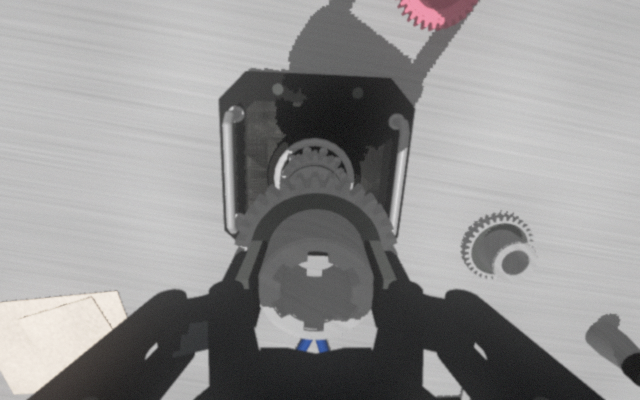

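View pics/held1s.png

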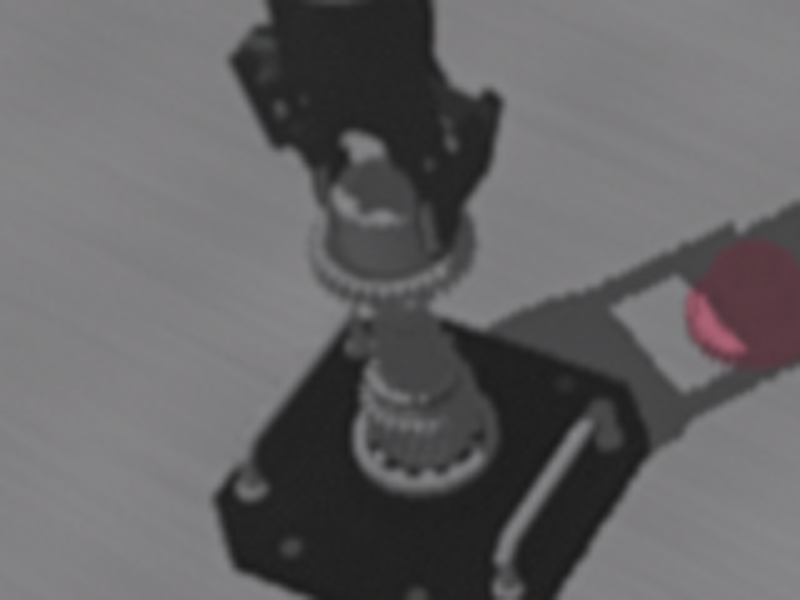

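```bash
python3 -m inch '[[[-1,0.05,-0.05,-1,0,0,0],[-1,0.05,-0.05,-2.5,0,0,0],[-1,0.05,-0.05,-3.5,0,0,0],[-1,0.05,-0.05,-4,0,0,0],[-1,0.05,-0.05,-4.4,0,0,0],[-1,0.05,-0.05,-4.8,0,0,0],[-1,0.05,-0.05,-4.8,0,0,0],[-1,0.05,-0.05,-4.8,0,0,0]]]'
python3 - <<'E'
from h import *
s=env.observe();print(s["time_s"],s["position"],s["ft_force"],s["wrist_torque"])
E
```

```text
time_s: 10.05
position: [0.5462, -0.1137, 0.1566]
tool_rot: [[-0.176, 0.0, -0.984], [0.984, -0.0, -0.176], [-0.0, -1.0, -0.0]]
ft_force: [0.2, -0.5, -5.9]
grip_width: 0.0477
10.05 [ 0.54621355 -0.11368743  0.15655154] [ 0.17948183 -0.46298594 -5.91634012] [ 0.02425095  0.02591721 -0.02481823]
```

```bash
python3 -m inch '[[[-1,0,0.03,-0.3,0,0,0],[-1,0,0.03,-0.5,0,0,0],[-1,0,0.03,-0.7,0,0,0],[-1,0,0.03,-0.9,0,0,0],[-1,0,0.03,-0.9,0,0,0],[-1,0,0.03,-0.9,0,0,0]]]'
python3 - <<'E'
from h import *
s=env.observe();print(s["time_s"],s["position"],s["ft_force"],s["wrist_torque"])
E
```

```text
time_s: 10.8
position: [0.546, -0.1134, 0.1473]
tool_rot: [[-0.176, -0.0, -0.984], [0.984, 0.0, -0.176], [0.0, -1.0, 0.0]]
ft_force: [-0.3, -0.2, -5.5]
grip_width: 0.048
10.8 [ 0.54601509 -0.11337001  0.14727702] [-0.30507132 -0.20730123 -5.45903352] [-0.11165313  0.12882766  0.02395883]
```

```bash
python3 -m inch '[[[-1,0,0,-0.5,0,0,0],[-1,0,0,-1,0,0,0],[-1,0,0,-1.5,0,0,0],[-1,0,0,-2,0,0,0],[-1,0,0,-2.5,0,0,0],[-1,0,0,-3,0,0,0],[-1,0,0,-3.1,0,0,0],[-1,0,0,-3.1,0,0,0]]]'
python3 - <<'E'
from h import *
s=env.observe();print(s["time_s"],s["position"],s["ft_force"],s["wrist_torque"])
E
```

```text
time_s: 11.8
position: [0.5459, -0.1133, 0.116]
tool_rot: [[-0.175, -0.001, -0.984], [0.984, 0.0, -0.175], [0.0, -1.0, 0.001]]
ft_force: [-3.1, -3.0, -7.7]
grip_width: 0.0478
11.8 [ 0.54590118 -0.11334571  0.11600003] [-3.05114203 -3.04707795 -7.67807061] [-0.50229912  0.51471668 -0.07356928]
```

```bash
python3 -m inch '[[[-1,0.02,0.02,-0.2,0,0,0],[-1,0.02,0.02,-0.4,0,0,0],[-1,0.02,0.02,-0.6,0,0,0],[-1,0.02,0.02,-0.7,0,0,0],[-1,0.02,0.02,-0.7,0,0,0],[-1,0.02,0.02,-0.7,0,0,0]]]'
python3 - <<'E'
from h import *
s=env.observe();print(s["time_s"],s["position"],s["ft_force"],s["wrist_torque"])
E
```

```text
time_s: 12.55
position: [0.5461, -0.1135, 0.1109]
tool_rot: [[-0.176, 0.001, -0.984], [0.984, -0.001, -0.176], [-0.001, -1.0, -0.0]]
ft_force: [-9.5, -4.3, 7.0]
grip_width: 0.0479
12.55 [ 0.54610725 -0.11352659  0.1109418 ] [-9.48520026 -4.29567095  6.95323991] [-0.44149543  1.51584957 -0.10149552]
```

```bash
python3 -m inch '[[[-1,-0.04,-0.03,0,0,0,0],[-1,-0.06,-0.04,-0.1,0,0,0],[-1,-0.06,-0.04,-0.2,0,0,0],[-1,-0.06,-0.04,-0.3,0,0,0],[-1,-0.06,-0.04,-0.3,0,0,0],[-1,-0.06,-0.04,-0.3,0,0,0]]]'
python3 - <<'E'
from h import *
s=env.observe();print(s["time_s"],s["position"],s["ft_force"],s["wrist_torque"])
E
```

```text
time_s: 13.3
position: [0.5461, -0.1136, 0.1085]
tool_rot: [[-0.176, 0.002, -0.984], [0.984, -0.001, -0.176], [-0.001, -1.0, -0.002]]
ft_force: [-6.9, -0.7, 11.7]
grip_width: 0.0476
13.3 [ 0.54610697 -0.11356893  0.10845522] [-6.90887348 -0.70240451 11.72510522] [ 0.04599715  1.2636397  -0.06000064]
```

```bash
python3 -m inch '[[[-1,-0.05,0,-0.1,0,0,0],[-1,-0.05,0,-0.2,0,0,0],[-1,-0.05,0,-0.3,0,0,0],[-1,-0.05,0,-0.3,0,0,0],[-1,-0.05,0,-0.3,0,0,0]]]'
python3 - <<'E'
from h import *
s=env.observe();print(s["time_s"],s["position"],s["ft_force"],s["wrist_torque"])
E
```

```text
time_s: 13.92
position: [0.5462, -0.1136, 0.1083]
tool_rot: [[-0.176, 0.006, -0.984], [0.984, -0.002, -0.176], [-0.003, -1.0, -0.005]]
ft_force: [-14.0, 2.7, 33.5]
grip_width: 0.0478
13.925 [ 0.54621317 -0.11359943  0.10828117] [-13.98030597   2.66066211  33.49651715] [ 0.6258932   2.31485575 -0.09105267]
```

```bash
python3 -m inch '[[[-1,-0.06,0.02,0.08,0,0,0],[-1,-0.1,0.02,0.08,0,0,0],[-1,-0.1,0.02,0.08,0,0,0],[-1,-0.1,0.02,0.08,0,0,0]]]'
python3 - <<'E'
from h import *
s=env.observe();print(s["time_s"],s["position"],s["ft_force"],s["wrist_torque"])
d=cam("wrist"); cv2.imwrite("pics/home_w.png",d["frame"][:,:,::-1])
t=cam("scene"); f=t["frame"][:,:,::-1]; uv=proj(t,[.546,-.113,.12])[0].astype(int)
c=f[max(0,uv[1]-50):uv[1]+50,max(0,uv[0]-65):uv[0]+65]; cv2.imwrite("pics/home_s.png",cv2.resize(c,None,fx=6,fy=6,interpolation=cv2.INTER_CUBIC))
E
```

```text
time_s: 14.42
position: [0.5461, -0.1136, 0.1083]
tool_rot: [[-0.176, 0.008, -0.984], [0.984, -0.002, -0.176], [-0.004, -1.0, -0.007]]
ft_force: [-5.2, 0.9, 24.6]
grip_width: 0.048
14.425 [ 0.54612274 -0.11356441  0.10831607] [-5.21959655  0.89019417 24.60942068] [ 0.46844173  1.15300083 -0.0925454 ]
```

View pics/home_w.png

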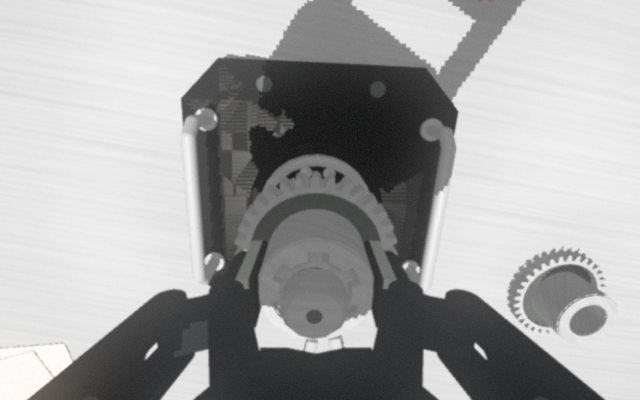

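View pics/home_s.png

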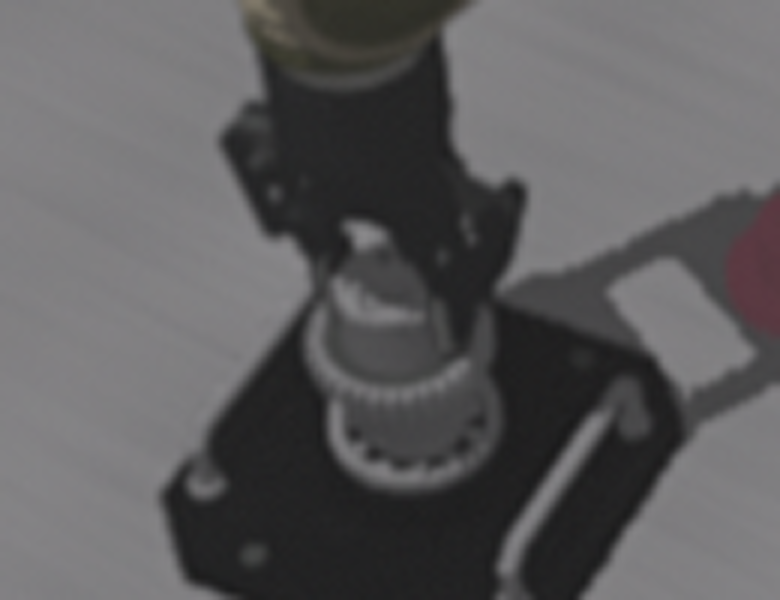

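```bash
python3 -m inch '[[[-1,0,0,0,0,0.2,0],[-1,0,0,-0.03,-0.1,0.45,0],[-1,0,0,-0.03,-0.1,0.45,0],[-1,0,0,-0.03,-0.1,0.45,0],[-1,0,0,-0.03,-0.1,0.45,0]]]'
python3 - <<'E'
from h import *
s=env.observe();print(s["time_s"],s["position"],s["ft_force"],s["wrist_torque"])
E
```

```text
time_s: 15.15
position: [0.546, -0.1136, 0.1083]
tool_rot: [[-0.176, -0.0, -0.984], [0.984, -0.004, -0.176], [-0.004, -1.0, 0.001]]
ft_force: [-8.3, 1.2, 26.6]
grip_width: 0.0479
15.15 [ 0.54604478 -0.11357872  0.10831518] [-8.30336746  1.18199584 26.57063138] [ 0.49921244  1.23708387 -0.08813162]
```

```bash
python3 -m inch '[[[-1,-0.07,0,-0.02,0,0,0],[-1,-0.07,0,-0.02,0,0,0],[-1,-0.07,0,-0.02,0,0,0],[-1,-0.07,0,-0.02,0,0,0],[-1,-0.07,0,-0.02,0,0,0],[-1,-0.07,0,-0.02,0,0,0],[-1,-0.07,0,-0.02,0,0,0]]]'
python3 - <<'E'
from h import *
F=[cam("wrist") for _ in range(4)]; d=F[-1]; m=np.mean([x["frame"].astype(float) for x in F],0).mean(2)[230:365,235:395]
cv2.imwrite("pics/final_w.png",np.clip((cv2.resize(m,None,fx=4,fy=4,interpolation=cv2.INTER_CUBIC)-30)*1.5,0,255).astype(np.uint8))
print("predicted: hub top, tip, groove", proj(d,[[.5463,-.1131,.139],[.5463,-.1131,.154],[.5463,-.1131,.142]]))
t=cam("top"); cv2.imwrite("pics/final_t.png",t["frame"][:,:,::-1])
s=env.observe();print(s["time_s"],s["position"],s["ft_force"],s["wrist_torque"])
E
```

```text
time_s: 16.02
position: [0.546, -0.1136, 0.1083]
tool_rot: [[-0.176, 0.002, -0.984], [0.984, -0.004, -0.176], [-0.004, -1.0, -0.001]]
ft_force: [-6.3, 2.1, 26.5]
grip_width: 0.0477
predicted: hub top, tip, groove [[314.29865695 290.47039514]
 [313.97860496 314.22241935]
 [314.24030508 294.80103939]]
16.275 [ 0.54604334 -0.11359142  0.10832048] [-5.69851473  1.95564405 25.79905605] [ 0.624474    0.83251964 -0.04604059]
```

View pics/final_w.png

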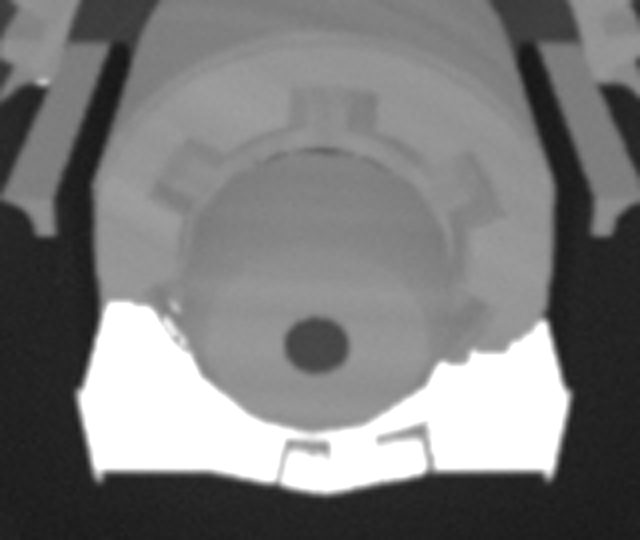

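View pics/final_t.png

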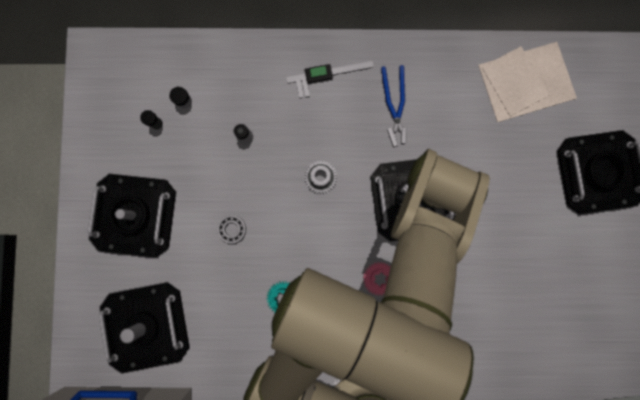

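The spline tooth ends sit flush in the hub grooves, and the dark line of the ring groove shows above the hub. The push is steady and the bystanders have not moved, so I'm handing in.

Run:
```python
from rig import env
print(env.close_job())
```

```text
the job is handed in; nothing more can be done
None
```

The splined gear is on the shaft, hub up and in mesh. It is pressed fully home, and the gripper is still holding it down. I gripped it at 100 N, turned it 26.6° to line up the splines and slid it down. It went past the tooth ends (139 mm) without resistance. I handed in at about 16.3 s of the 51 s allowed.

Last checks:
- **Height:** the tool stopped at z = 0.1083 m while the push rose from 12 to 33 N, so the gear is on a hard stop. That puts its underside at about 95 mm, which is home with the spring flat, assuming the gear did not slip in the grip.
- **Hold:** the wrist force at hand-in was a steady 26 N or so, and the tool was level to about 0.3°.
- **Camera:** the wrist picture shows the spline tooth ends level with the hub top and the ring groove line above it.
- **Bystanders:** the top picture shows the plain-bored gear, bearing, driver and pliers where they were.

One thing was not perfect: a side force of about 6 N from the shaft remained. It had been about 14 N before I re-centred.

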